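# Fit the lamp post into its adapter plate at the microscope bench

## Task

Take the larger, collared lamp post out of the storage rack and fit its steel pin into the blind bore of the adapter plate: feel for the sharp-edged bore with the pin, then press the post straight down, without forcing it, until its collar sits on the plate, and let go. Leave the spare post in the rack and everything else on the bench alone.

Things in the scene. Friction and masses are not known exactly. Their poses are not given: they have to be found in the camera images.
- post_grip (a point): Loose lamp post, 80 mm tall, 0.09-0.18 kg, upright in the rack, collar resting on the rack's top. From below: steel pin, diameter 14, length 24, foot chamfered 1 mm; steel collar, diameter 32, thickness 6; black ribbed round grip, diameter 20, height 50. This point: middle of the grip on the axis, 55 mm above the pin's foot, 31 mm above the collar's underside. z: up along the post.
- spare_center (a point): The spare post, to be left alone: smaller (grip 13 mm diameter and 26 mm tall, collar 25 mm, pin 10 mm, 55 mm tall over all), standing in another hole of the rack. The point is 28 mm above its pin's foot, 4 mm above its collar's underside.
- rack: Heavy fixed grey storage rack, 70 mm (its x) by 230 mm (its y) by 40 mm high, with three roomy 18 mm holes in a row along its y axis at -80, 0 and 80 mm; the two posts stand in the outer holes, either way round. Origin: centre of its underside, on the bench.
- base: Heavy fixed grey base slab, 150 mm (its x) by 130 mm (its y) by 20 mm high, a steel strip along its -x edge; origin: centre of its underside, on the bench. On it is clamped a square aluminium adapter plate, 76 by 76 mm and 30 mm thick, its flat top 50 mm above the bench. The plate bears up to 50 N from the post, and does not shift under that.
- base_top (a point): Point over the base's centre at the height of the adapter plate's top. The bore is a vertical blind hole in the middle of the plate, 15.5 mm wide, 28 mm deep, mouth sharp and unchamfered. The plate was clamped by eye: turned any way, and its bore lies 3 to 7 mm from this point in any direction, differently each time; its true place is not measured.
- seat (a joint): A steel friction disc inside the bore that the pin pushes down ahead of it, in m: 0 at the start, when its top is 5 mm below the plate's top, growing downwards. It yields to about 8 N and stays where it is left (end stop 0.020). With the collar on the plate it reads 0.019.
- beaker: Glass beaker, 72 mm wide and 85 mm tall, loose, a bystander; origin at the centre of its underside.
- slidebox: Wooden slide box, 60 by 80 by 30 mm, loose, a bystander; origin at the centre of its underside.
- jar: Glass jar, 84 mm wide, 130 mm tall, with glass rods standing in it up to 240 mm, loose, a bystander; origin at the centre of its underside.
There are look-alikes about, which are no part of the job. Several things have the shape of the rack; the one meant has the colours described above.

How it is judged:
On the way, in this order (a step that is already met when the one before it is completed fails the run):
1. the lamp post is lifted clear of the rack (z of post_grip in the frame of rack above 0.1 m and contact force between post and rack below 0.1 N), for 0.1 s.
2. the lamp post's pin stands in the mouth of the bore (z of post_grip in the frame of base_top below 0.0525 m and angle between post_grip's own z axis and vertical below 0.12 rad and horizontal distance between post_grip and base_top below 0.013 m), for 0.05 s.
At the end, for the whole second after the job is handed in: The lamp post stands upright (within 0.08 rad) and at rest in the bore, its collar within 2.5 mm of the adapter plate, the friction disc pushed down past 16.5 mm, and the post is released (value of joint seat above 0.0165 m and z of post_grip in the frame of base_top below 0.0335 m and horizontal distance between post_grip and base_top below 0.012 m and angle between post_grip's own z axis and vertical below 0.08 rad and linear speed of post below 0.01 m/s and contact force between post and the fingers below 0.1 N); the robot touches nothing.
It fails at once if the post is pressed against the adapter plate or its bore with more than 50 N (contact force between post and base above 50 N).
It fails at once if the spare post is moved by more than 15 mm (distance of spare_center from where it was at the start of the episode above 0.015 m).
It fails at once if the beaker, slide box or jar is moved by more than 20 mm (distance of any of beaker, slidebox, jar from where it was at the start of the episode above 0.02 m).
It also fails if it takes over 72 s, if anything falls off the work surface, if the arm or the gripper's body presses on something with over 40 N, if the wrist force passes 120 N, or if a joint passes its speed limit or range.

## Robot

A 6-joint arm with a two-finger parallel gripper is mounted at the origin on the work surface. World frame = base frame: x ahead of the robot, y to its left, z up, the work surface at z = 0. Lengths are in m, angles in rad, forces in N, time in s.
With the tool pointing down it reaches from about 0.35 to 0.975 m from the base axis. Payload 4.9 kg.
Tool frame: the origin (TCP) lies midway between the tips of the shut fingers; the grasp point (between the pads) lies 19 mm behind it; z points along the fingers, y is the direction in which the jaws open and shut (so a half turn about z gives the same grasp; the last joint's range is limited). The gripper opens to 85 mm and grips with 20 to 120 N. Pads are 22 mm wide; open, the fingers measure 114 mm over their backs; the gripper's body (76 mm by 85 mm) begins 54 mm behind the grasp point. The pads swing forward as they close: fully open they stand 13 mm farther back than shut.
Start: joints at [-1.451, 0.053, 1.613, -0, 1.476, -0.119], TCP at [0.148, -0.607, 0.231] pointing down, gripper open.
Joint ranges: [-3.01, 3.01], [-1.01, 2.22], [0.06, 2.58], [-1.02, 4.17], [0.09, 2.62], [-3.14, 3.14]. Speed limits (rad/s): [2.57, 2.57, 3.14, 3.14, 3.14, 3.14].

## Interface

Orientations are given as a rotation vector (axis times angle).
In Python, from station import ctrl gives the robot as it stands.
- The arm moves only by the shell command python3 -m jog 'ROWS' [FORCE]. ROWS is JSON, one flat list of numbers, 7 for each row, row after row: the opening, from 0 (shut) to 1 (fully open), then the shift along the tool's x, y, z in m, then the turn, a rotation vector about the tool's x, y, z in degrees. A call has 1 to 10 rows; each row shifts and turns the commanded pose from where the row before left it, along the tool's axes as they then stand; what a row does not reach is not made up. A row lasts 1/8 s, in which the tool goes at most 62.5 mm and 10.7 degrees, less where a joint would pass 70% of its speed; a pose out of reach is approached as far as the arm can. A call with a gripper value outside its range is refused whole. The fingers move at their own pace and stop on an object; FORCE is the grip in N (left out, the last holds). Time passes only in rows, so rows that do not move let the fingers close. It gives the time, the measured TCP pose, the force and the opening at its end, in the units of the state.
- ctrl.get_obs(): the state, without advancing time (a new reading comes with each control period).
- ctrl.get_image(name): name is "side" or "top" or "wrist"; returns a dict with "image" (420x560x3 uint8, blue, green, red), "camera_matrix" (3x3 intrinsics, pixels), "rvec" (rotation vector, rad) and "tvec" (3), from world to camera coordinates, as OpenCV has them; the wrist camera has in their place "mount" (4x4, takes a point from camera to tool coordinates, whose origin is the TCP and whose axes are the flange's). Camera axes: x right, y down, z forward; pixel columns grow to the right and rows downward; lengths in m; the calibration is good to about 2 mm. A picture is of the moment at which its call begins: read the wrist's pose just before it. There is no depth.
- ctrl.finish_job(): hands the job in, once; it reports no verdict.
Trained networks look in a picture, given as the dict that the camera call returned (one of the last four; its "shot" number tells which), for a name from the list of things; names that differ only in an ending like _2 or _b are one class to them, and where a whole thing is asked for, a point or a joint stands for the part that bears it (a point fixed in the world has none). Each returns a list of dicts, best first, with "p" (0 to 1); they miss things now and then, are a little off and sometimes report something else, mostly with a low value. They report only what shows in the picture. A call takes as long as a camera call. They do not tell look-alikes from the thing itself.
- ctrl.boxes_of(target, picture): "box" ([centre column, centre row, width, height] in pixels, round what is visible of it).
The state is a dict: "t": time; "q": joint angles; "dq": joint speeds; "effort": joint torques, N m; "tool_pos": TCP position; "tool_rot": TCP orientation; "contact_force": force on the tool from outside, world axes, zero at the start; "wrist_torque": the same for the moment, N m; "opening": finger opening in m.
Only numpy, scipy, OpenCV 4.12 (cv2) and the standard library are available. Lean on these libraries where they do the work, as an engineer would, in place of code of your own. Each camera call takes 0.05 s, during which the arm holds its last target. There are 200 camera calls.

## Working session

There is one attempt and no reset: what is moved stays moved. The work goes in short steps, Python scripts to look and compute and a shell command to move; the robot and the scene stay as the last step left them, time stands still between calls to the robot, and variables do not carry over. Pictures are saved under pics/ and viewed, about 8 in all and at most 12, crops included, and the job is handed in when it is done.

```bash
mkdir -p pics; ls; cat > h.py <<'E'
import numpy as np, cv2
from station import ctrl
from scipy.spatial.transform import Rotation as R
def cam(name):
    o=ctrl.get_obs(); d=ctrl.get_image(name)
    if name=="wrist":
        T=np.eye(4); T[:3,:3]=R.from_rotvec(o["tool_rot"]).as_matrix(); T[:3,3]=o["tool_pos"]
        C=T@np.array(d["mount"]); d["Rwc"]=C[:3,:3]; d["c"]=C[:3,3]
    else:
        M=R.from_rotvec(np.ravel(d["rvec"])).as_matrix(); d["Rwc"]=M.T; d["c"]=-M.T@np.ravel(d["tvec"])
    return d
def ray(d,u,v):
    r=np.linalg.inv(d["camera_matrix"])@[u,v,1]; return d["c"],d["Rwc"]@r
def atz(d,u,v,z):
    c,r=ray(d,u,v); return c+r*(z-c[2])/r[2]
def tri(*obs):
    A=np.zeros((3,3));b=np.zeros(3);
    for d,u,v in obs:
        c,r=ray(d,u,v); r=r/np.linalg.norm(r); P=np.eye(3)-np.outer(r,r); A+=P;b+=P@c
    return np.linalg.solve(A,b)
def proj(d,p):
    x=np.array(d["camera_matrix"])@(d["Rwc"].T@(np.array(p)-d["c"])); return x[:2]/x[2]
E
python3 - <<'E'
from h import *
np.set_printoptions(precision=3,suppress=True)
for n in("top","side"):
    d=cam(n); cv2.imwrite(f"pics/{n}0.png",d["image"]); print(n,d["c"])
    for t in("post_grip","spare_center","rack","base","beaker","slidebox","jar"):
        for r in ctrl.boxes_of(t,d)[:4]: 
            b=r["box"]; print(t,round(r["p"],2),np.round(b,0),atz(d,b[0],b[1],0.05))
o=ctrl.get_obs();print(o)
E
```

```text
pics
top [0.429 0.165 1.333]
post_grip 0.59 [230. 208.   7.   8.] [0.561 0.289 0.05 ]
post_grip 0.36 [251. 213.  80.  38.] [0.545 0.224 0.05 ]
rack 0.85 [238. 143.  79.  44.] [0.759 0.265 0.05 ]
rack 0.66 [251. 216.  79.  40.] [0.536 0.225 0.05 ]
base 0.63 [396. 212.  56.  64.] [ 0.548 -0.212  0.05 ]
beaker 0.58 [320. 145.  26.  28.] [0.755 0.014 0.05 ]
slidebox 0.67 [327. 263.  28.  23.] [ 0.395 -0.001  0.05 ]
slidebox 0.27 [280. 218.   8.   8.] [0.531 0.137 0.05 ]
side [0.458 1.291 0.783]
post_grip 0.71 [274. 252.  12.  27.] [0.56  0.279 0.05 ]
spare_center 0.57 [293. 223.  11.  14.] [0.521 0.135 0.05 ]
rack 0.9 [194. 259.  68.  66.] [0.75  0.328 0.05 ]
rack 0.87 [283. 253.  51.  58.] [0.535 0.281 0.05 ]
rack 0.58 [366. 273.  61.  64.] [0.333 0.34  0.05 ]
rack 0.53 [275. 252.  10.  25.] [0.556 0.277 0.05 ]
base 0.67 [292. 175.  57.  30.] [ 0.543 -0.154  0.05 ]
beaker 0.97 [217. 200.  28.  33.] [0.753 0.037 0.05 ]
slidebox 0.6 [344. 211.  24.  23.] [0.38  0.059 0.05 ]
jar 0.82 [272. 304.  43. 117.] [0.543 0.47  0.05 ]
{'t': 0.8, 'q': array([-1.451,  0.053,  1.613, -0.   ,  1.476, -0.119]), 'dq': array([ 0.001, -0.002,  0.002,  0.002, -0.001, -0.   ]), 'effort': array([ -0.001, -39.365, -37.044,  -0.   ,   0.   ,   0.   ]), 'tool_pos': array([ 0.148, -0.607,  0.231]), 'tool_rot': array([ 3.119,  0.374, -0.   ]), 'contact_force': array([-0.26 ,  1.034,  0.044]), 'wrist_torque': array([-0.033,  0.071,  0.028]), 'opening': 0.0854187212185021}
```

```bash
python3 -c "
import cv2,numpy as np
a=cv2.imread('pics/top0.png')[90:300,140:460];b=cv2.imread('pics/side0.png')[130:370,150:430]
a=cv2.resize(a,(800,525));cv2.imwrite('pics/a.png',a);cv2.imwrite('pics/b.png',cv2.resize(b,(700,600)))"
```

```text
(no output)
```

View pics/a.png

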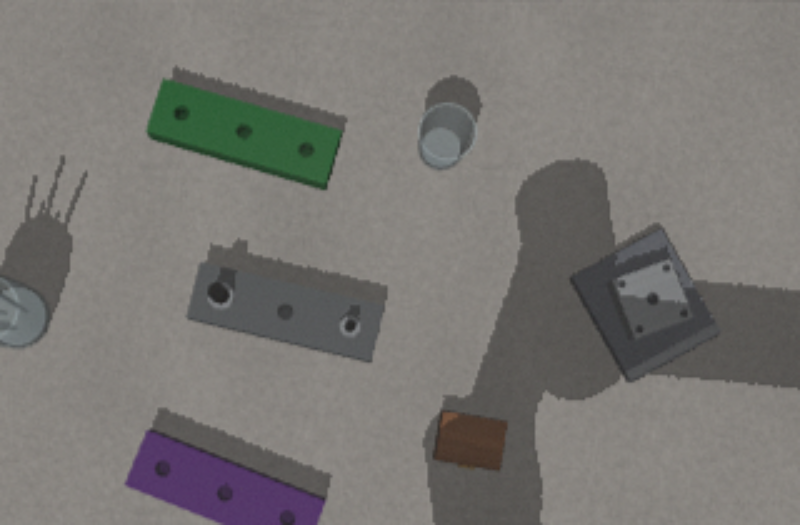

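View pics/b.png

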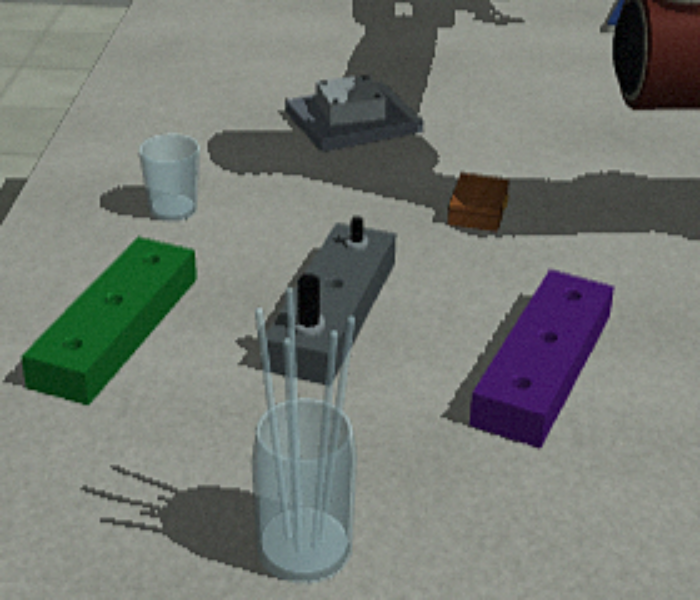

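The top crop shows the grey rack with the big post at crop (220,293), the spare at (350,325), and the bore at (652,298), which is full-image (401,209). The green and purple racks are the look-alikes. The side view agrees, with the jar and its rods beyond the big post.

```bash
python3 - <<'E'
from h import *
np.set_printoptions(precision=4,suppress=True)
a=cam("top");b=cam("side")
def bx(t,d):
    for r in ctrl.boxes_of(t,d)[:2]: print(t,r["p"],np.round(r["box"],1))
bx("post_grip",a);bx("post_grip",b);bx("jar",a)
print("post",tri((a,230,207.5),(b,274,251)))
print("post",atz(a,228,207,.071), atz(b,274,251,.071))
print("spare",tri((a,280,219),(b,293,222)))
print("bore",atz(a,400.8,209.2,.05))
print("jar bottom side",atz(b,150+305*.4,130+545*.4,0.0), atz(a,140+15*.4,90+315*.4,.13))
h=tri((a,140+181*.4,90+290*.4),(b,150,130));
# rack axis from holes in top view (z=.04)
p=atz(a,140+220*.4,90+296*.4,.04);q=atz(a,140+350*.4,90+326*.4,.04);print(p,q,np.degrees(np.arctan2(*(p-q)[[1,0]])))
o=ctrl.get_obs();print(R.from_rotvec(o["tool_rot"]).as_matrix()); m=ctrl.get_image("wrist");print(m["mount"],m["camera_matrix"])
E
```

```text
post_grip 0.4 [228.6 207.5  11.8   8.6]
post_grip 0.57 [274.8 254.6  12.8  23.8]
jar 0.84 [134.1 213.3  52.1  32.3]
post [0.5593 0.2866 0.06  ]
post [0.5611 0.2915 0.071 ] [0.5564 0.302  0.071 ]
spare [0.5238 0.1377 0.054 ]
bore [ 0.557 -0.227  0.05 ]
jar bottom side [0.5355 0.5494 0.    ] [0.5294 0.5145 0.13  ]
[0.5601 0.2946 0.04  ] [0.5238 0.1374 0.04  ] 76.98298805596183
[[ 0.9716  0.2365 -0.    ]
 [ 0.2365 -0.9716  0.    ]
 [ 0.     -0.     -1.    ]]
[[ 0.0003 -0.9501 -0.312   0.0804]
 [ 1.      0.0005 -0.0006  0.0003]
 [ 0.0007 -0.312   0.9501 -0.1425]
 [ 0.      0.      0.      1.    ]] [[342.0622   0.     285.4926]
 [  0.     342.0622 211.693 ]
 [  0.       0.       1.    ]]
```

```bash
python3 -m jog '[1,0,0,0,0,0,6.84, 1,0,0,0,0,0,6.84, 1,0.045,-0.045,0,0,0,0, 1,0.045,-0.045,0,0,0,0, 1,0.045,-0.045,0,0,0,0, 1,0.045,-0.045,0,0,0,0, 1,0.045,-0.045,0,0,0,0, 1,0.045,-0.045,0,0,0,0, 1,0.045,-0.045,0.02,0,0,0, 1,0.045,-0.045,0.02,0,0,0]' 20
python3 -c "
from station import ctrl;print(ctrl.get_obs())"
```

```text
t: 2.35
tool_pos: [0.4988, -0.2563, 0.1941]
tool_rot: [3.14, 0.0, 0.002]
contact_force: [0.2, -1.1, 0.5]
opening: 0.0857
{'t': 2.35, 'q': array([-6.07356979e-01, -7.55477557e-02,  1.80284494e+00, -1.87938838e-04,
        1.41244466e+00,  9.63311039e-01]), 'dq': array([ 0.86018686,  0.42119067, -0.12712675, -0.00293189, -0.28808567,
        0.8546391 ]), 'effort': array([ -3.52588512, -36.18075371, -35.41499734,   0.06345246,
         0.40300534,  -0.70754763]), 'tool_pos': array([ 0.49876959, -0.25634398,  0.19409309]), 'tool_rot': array([3.14038309e+00, 2.47734661e-04, 2.21994638e-03]), 'contact_force': array([ 0.16905355, -1.11013664,  0.53091728]), 'wrist_torque': array([-0.01002781,  0.00957899, -0.02928786]), 'opening': 0.0856841252123673}
```

```bash
python3 -m jog '[1,0.03,0,0,0,0,0, 1,0,0,0,0,0,0]'; python3 - <<'E'
from h import *
d=cam("wrist");o=ctrl.get_obs();print(o["tool_pos"],o["dq"].max())
cv2.imwrite("pics/w1.png",d["image"])
print(proj(d,[.557,-.227,.05]))
for r in ctrl.boxes_of("base",d)[:2]: print(r)
import pickle;pickle.dump({k:d[k] for k in("image","camera_matrix","Rwc","c")},open("w1.pkl","wb"))
E
```

```text
t: 2.6
tool_pos: [0.5286, -0.2569, 0.1935]
tool_rot: [-3.141, -0.004, 0.001]
contact_force: [-0.5, 0.1, -0.3]
opening: 0.0854
[ 0.5276709  -0.25741098  0.19365687] 0.017738076696108974
[250.05142124 164.1346104 ]
{'box': [252.3, 153.6, 198.8, 205.0], 'p': 0.76}
```

View pics/w1.png

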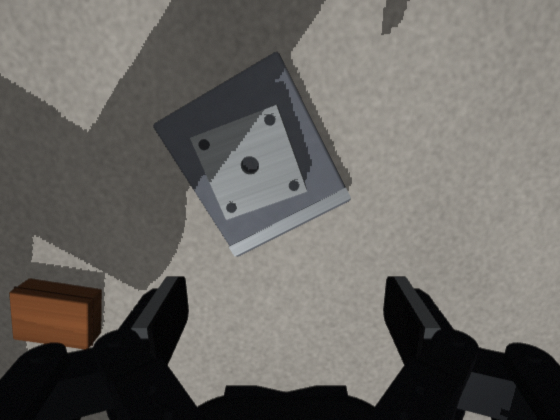

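Bore at (250,165) in the wrist view, matching the top-view estimate (projected to 250,164). On to the post.

```bash
python3 -m jog '[1,0.0,-0.054,0,0,0,0, 1,0.0,-0.054,0,0,0,0, 1,0,-0.054,0,0,0,0, 1,0,-0.054,0,0,0,0, 1,0,-0.054,0,0,0,0, 1,0,-0.054,0,0,0,0, 1,0,-0.054,0,0,0,0, 1,0,-0.054,0,0,0,0, 1,0,-0.054,0,0,0,0, 1,0,-0.054,0,0,0,0]';python3 -m jog '[1,0,0,0,0,0,0, 1,0,0,0,0,0,0]'; python3 - <<'E'
from h import *
import pickle
w=pickle.load(open("w1.pkl","rb"));print("bore",atz(w,250,165,.05))
d=cam("wrist");o=ctrl.get_obs();print(o["tool_pos"],o["tool_rot"])
cv2.imwrite("pics/w2.png",d["image"])
print(proj(d,[.56,.29,.046]),proj(d,[.56,.29,.096]))
for r in ctrl.boxes_of("post_grip",d)[:2]: print(r)
pickle.dump({k:d[k] for k in("image","camera_matrix","Rwc","c")},open("w2.pkl","wb"))
E
```

```text
t: 3.95
tool_pos: [0.5272, 0.2827, 0.1945]
tool_rot: [-3.141, 0.003, -0.002]
contact_force: [0.2, -0.8, 0.2]
opening: 0.0855
t: 4.2
tool_pos: [0.5273, 0.2811, 0.194]
tool_rot: [3.141, -0.001, 0.0]
contact_force: [0.3, -0.1, -0.5]
opening: 0.0854
bore [ 0.556266   -0.22693503  0.05      ]
[0.52742001 0.28078577 0.19397628] [ 3.14115584e+00 -2.53343309e-03  2.65483188e-04]
[274.83917805 158.42432412] [272.75676278 169.95521146]
{'box': [268.8, 159.9, 36.3, 45.9], 'p': 0.7}
```

View pics/w2.png

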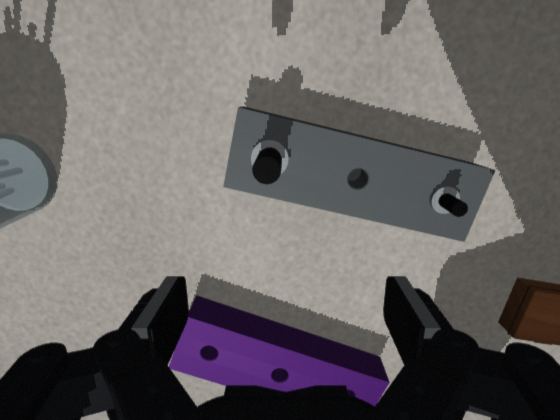

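The collar centre is at about (270,158) and the grip top at (267,170), so the post is at about (0.560, 0.2945). The jar is well off to the left.

```bash
python3 -m jog '[1,0.0325,-0.0135,0,0,0,0, 1,0,0,0.03,0,0,0, 1,0,0,0.03,0,0,0, 1,0,0,0.03,0,0,0, 1,0,0,0.025,0,0,0, 1,0,0,0.02,0,0,0,1,0,0,0,0,0,0]';  python3 - <<'E'
from h import *
d=cam("wrist");o=ctrl.get_obs();print(o["tool_pos"],o["contact_force"])
cv2.imwrite("pics/w3.png",d["image"])
for z in(.05,.096):print(proj(d,[.56,.2945,z]),proj(d,np.r_[o["tool_pos"][:2],z]))
for r in ctrl.boxes_of("post_grip",d)[:2]: print(r)
E
```

```text
t: 5.18
tool_pos: [0.5587, 0.2944, 0.0569]
tool_rot: [3.14, -0.002, -0.005]
contact_force: [0.2, -0.3, 0.5]
opening: 0.086
[0.55971799 0.29502772 0.05853834] [-0.4698684   0.19013156  0.35035254]
[284.82034832 270.23265922] [283.73870353 270.75177815]
[284.68332143 331.36200305] [283.2182009  332.02114725]
{'box': [284.0, 292.2, 63.4, 122.2], 'p': 0.64}
```

View pics/w3.png

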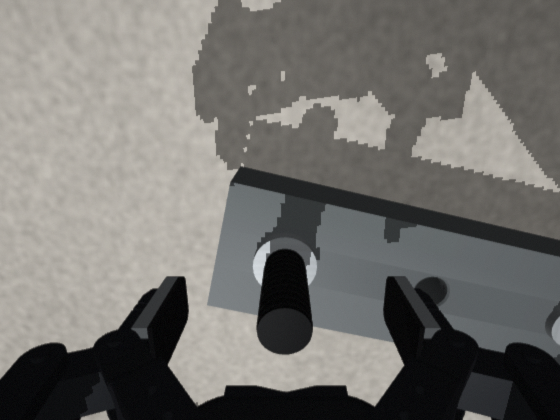

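The post is centred between the pads: its top is at (285,330) against the TCP axis at (284,332). Closing.

```bash
python3 -m jog '[0,0,0,0,0,0,0,0,0,0,0,0,0,0,0,0,0,0,0,0,0,0,0,0,0,0,0,0,0,0,0,0,0,0,0,0,0,0,0,0,0,0,0,0,0,0,0,0,0]' 80; python3 -m jog '[0,0,0,-0.015,0,0,0,0,0,0,-0.02,0,0,0,0,0,0,-0.02,0,0,0,0,0,0,-0.02,0,0,0,0,0,0,-0.02,0,0,0,0,0,0,0,0,0,0]';python3 -c "
from h import *
o=ctrl.get_obs();print(o['contact_force'],o['wrist_torque'],o['opening'])"
```

```text
t: 6.15
tool_pos: [0.5601, 0.2959, 0.0593]
tool_rot: [-3.141, -0.0, -0.001]
contact_force: [-0.1, -0.3, 3.7]
opening: 0.0181
t: 6.9
tool_pos: [0.5613, 0.2963, 0.1571]
tool_rot: [-3.14, -0.0, -0.007]
contact_force: [-0.9, 0.3, -2.4]
opening: 0.0181
[-0.88348937  0.34404782 -2.37214813] [-0.02957005  0.01717243 -0.00554563] 0.018118946062904203
```

```bash
python3 -m jog '[0,0,0.05,0,0,0,0,0,0,0.053,0,0,0,0,0,0,0.053,0,0,0,0,0,0,0.053,0,0,0,0,0,0,0.053,0,0,0,0,0,0,0.053,0,0,0,0,0,0,0.053,0,0,0,0,0,0,0.053,0,0,0,0,0,-0.005,0.053,0,0,0,0,0,0,0.049,0,0,0,0]';python3 -m jog '[0,0,0,0.02,0,0,0,0,0,0,0.02,0,0,0,0,0,0,0,0,0,0,0,0,0,0,0,0,0]';python3 - <<'E'
from h import *
import pickle
d=cam("wrist");o=ctrl.get_obs();print(o["tool_pos"],o["tool_rot"],o["contact_force"],o["wrist_torque"])
t=o["tool_pos"];Rt=R.from_rotvec(o["tool_rot"]).as_matrix()
print("bore pred",proj(d,[.5563,-.2269,.05]),"foot pred",proj(d,t+Rt@[0,0,.0433]))
pickle.dump({k:d[k] for k in("image","camera_matrix","Rwc","c")},open("w4.pkl","wb"))
cv2.imwrite("pics/w4.png",cv2.resize(d["image"][140:380,130:450],(800,600)))
E
```

```text
t: 8.15
tool_pos: [0.5538, -0.2288, 0.1528]
tool_rot: [-3.141, 0.001, 0.002]
contact_force: [0.7, -0.3, -2.1]
opening: 0.0181
t: 8.65
tool_pos: [0.5549, -0.2261, 0.1135]
tool_rot: [-3.141, -0.002, 0.001]
contact_force: [-0.1, 0.9, -1.1]
opening: 0.0181
[ 0.55531161 -0.22644945  0.11430469] [3.14126487e+00 2.33076773e-03 1.06866200e-03] [ 0.45141101 -0.0682484  -2.19836208] [-0.04065082 -0.01210455 -0.01916991]
bore pred [286.57708903 228.30512813] foot pred [285.89904526 242.67340518]
```

View pics/w4.png

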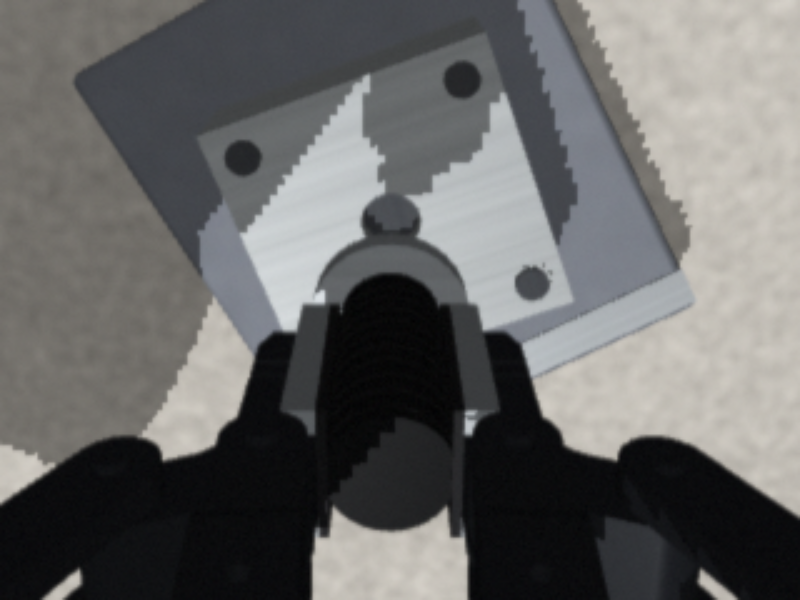

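```bash
python3 - <<'E'
from h import *
import pickle
d=pickle.load(open("w4.pkl","rb"))
t=np.array([.55531,-.22645,.1143])
def circ(dx,dy,z,r):
    p=np.array([(proj(d,t+[dx+r*np.cos(a),dy+r*np.sin(a),z])-[130,140])*2.5 for a in np.linspace(0,2*np.pi,72)])
    return p.min(0),p.max(0),p.mean(0)
print("griptop",circ(0,0,-.0433+.08,.01)); print("collar top",circ(0,0,-.0133,.016)); print("collar bot",circ(0,0,-.0193,.016))
b=atz(d,130+390/2.5,140+222/2.5,.05);print("bore",b)
E
```

```text
griptop (array([321.20782406, 416.32717325]), array([458.21172126, 531.70775204]), array([389.70263091, 473.95269382]))
collar top (array([310.29990198, 242.59092182]), array([469.11271728, 385.58813774]), array([389.69816958, 314.14990076]))
collar bot (array([312.84655493, 231.22708686]), array([466.56394635, 370.3911298 ]), array([389.6973425 , 300.83600719]))
bore [ 0.55595787 -0.22652896  0.05      ]
```

```bash
python3 -m jog '[0,0.001,0,0.008,0,0,0,0,0,0,0.007,0,0,0,0,0,0,0,0,0,0,0,0,0,0,0,0,0]'; for i in 1 ; do python3 -m jog '[0,0,0,0.001,0,0,0,0,0,0,0.001,0,0,0,0,0,0,0,0,0,0]'; done; python3 -m jog '[0,0,0,0.001,0,0,0,0,0,0,0,0,0,0]';python3 -m jog '[0,0,0,0.001,0,0,0,0,0,0,0,0,0,0]'
```

```text
t: 9.2
tool_pos: [0.5558, -0.2273, 0.0988]
tool_rot: [-3.142, 0.0, 0.0]
contact_force: [0.8, -0.2, -1.4]
opening: 0.0183
t: 9.57
tool_pos: [0.5557, -0.2273, 0.0968]
tool_rot: [-3.142, 0.0, 0.0]
contact_force: [0.1, 0.6, -1.5]
opening: 0.0179
t: 9.82
tool_pos: [0.5557, -0.2272, 0.0957]
tool_rot: [-3.141, -0.0, 0.0]
contact_force: [0.2, -0.4, -2.1]
opening: 0.0184
t: 10.07
tool_pos: [0.5557, -0.2272, 0.0947]
tool_rot: [-3.141, -0.0, 0.0]
contact_force: [0.2, 0.4, -1.8]
opening: 0.0181
```

```bash
python3 -m jog '[0,0,-0.0007,0.0005,0,0,0,0,0,0,0,0,0,0]'; python3 -m jog '[0,0,0,0.0005,0,0,0,0,0,0,0,0,0,0]';python3 -m jog '[0,0,0,0.0005,0,0,0,0,0,0,0,0,0,0]';python3 -m jog '[0,0,0,0.0005,0,0,0,0,0,0,0,0,0,0]'
```

```text
t: 10.32
tool_pos: [0.5558, -0.2265, 0.0943]
tool_rot: [-3.142, -0.0, 0.0]
contact_force: [0.5, 0.3, -1.9]
opening: 0.0182
t: 10.58
tool_pos: [0.5558, -0.2265, 0.0938]
tool_rot: [-3.142, -0.0, 0.0]
contact_force: [0.0, 0.1, -2.5]
opening: 0.0181
t: 10.82
tool_pos: [0.5558, -0.2265, 0.0933]
tool_rot: [-3.142, -0.0, 0.0]
contact_force: [0.5, 0.1, -1.0]
opening: 0.0184
t: 11.08
tool_pos: [0.5558, -0.2265, 0.0928]
tool_rot: [-3.142, -0.0, 0.0]
contact_force: [0.1, -1.0, -1.5]
opening: 0.0181
```

```bash
for i in 1; do python3 -m jog '[0,0,0,0.0005,0,0,0,0,0,0,0,0,0,0]'; python3 -m jog '[0,0,0,0.0005,0,0,0,0,0,0,0,0,0,0]';python3 -m jog '[0,0,0,0.0005,0,0,0,0,0,0,0,0,0,0]'; done | grep -E "pos|force"
```

```text
tool_pos: [0.5558, -0.2265, 0.0923]
contact_force: [0.3, 0.4, -2.8]
tool_pos: [0.5558, -0.2265, 0.0918]
contact_force: [0.0, -0.6, -1.3]
tool_pos: [0.5558, -0.2265, 0.0913]
contact_force: [0.3, 0.5, -1.5]
```

```bash
for i in 1; do python3 -m jog '[0,0,0,0.001,0,0,0,0,0,0,0,0,0,0]'; python3 -m jog '[0,0,0,0.001,0,0,0,0,0,0,0,0,0,0]';python3 -m jog '[0,0,0,0.0007,0,0,0,0,0,0,0,0,0,0]';python3 -m jog '[0,0,0,0.0007,0,0,0,0,0,0,0,0,0,0]'; done | grep -E "pos|force"
```

```text
tool_pos: [0.5557, -0.2265, 0.0902]
contact_force: [-0.4, -0.2, -1.9]
tool_pos: [0.5557, -0.2265, 0.0892]
contact_force: [0.9, -0.6, -0.5]
tool_pos: [0.5558, -0.2265, 0.0886]
contact_force: [0.1, 0.6, -1.2]
tool_pos: [0.5559, -0.2266, 0.0883]
contact_force: [-1.4, 0.6, 0.4]
```

```bash
for i in 1; do python3 -m jog '[0,0,0,0.0007,0,0,0,0,0,0,0,0,0,0]'; python3 -m jog '[0,0,0,0.0007,0,0,0,0,0,0,0,0,0,0]';python3 -m jog '[0,0,0,0.0007,0,0,0,0,0,0,0,0,0,0]'; done | grep -E "pos|force|rot"; python3 - <<'E'
from h import *
d=cam("wrist");cv2.imwrite("pics/w5.png",cv2.resize(d["image"][140:380,130:450],(800,600)))
o=ctrl.get_obs();print(o["contact_force"],o["wrist_torque"])
E
```

```text
tool_pos: [0.5561, -0.2266, 0.0882]
tool_rot: [3.141, 0.0, 0.001]
contact_force: [-2.6, 1.8, 6.0]
tool_pos: [0.5561, -0.2267, 0.0876]
tool_rot: [3.141, 0.0, 0.001]
contact_force: [-2.5, 1.8, 5.1]
tool_pos: [0.5562, -0.2267, 0.0869]
tool_rot: [3.141, 0.0, 0.001]
contact_force: [-2.1, 2.0, 4.7]
[-1.83686442  1.4837519   5.85710613] [ 0.38869943  0.51865687 -0.01177929]
```

View pics/w5.png

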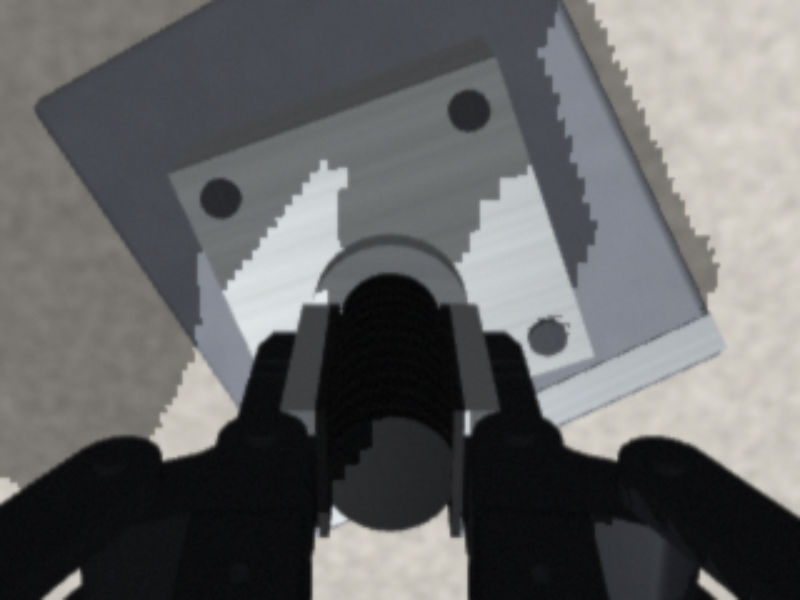

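Contact came at TCP z 0.0883, exactly the disc depth, with about 8 N of load. The picture shows the post unmoved in the grip (collar edge still at 235, grip top edge at 530), so the pin is in the bore and pushing the disc. I'll ease the side force and press on.

```bash
(python3 -m jog '[0,-0.0004,-0.0004,0.0007,0,0,0,0,0,0,0,0,0,0]'; python3 -m jog '[0,0,0,0.001,0,0,0,0,0,0,0.001,0,0,0,0,0,0,0,0,0,0]';python3 -m jog '[0,0,0,0.001,0,0,0,0,0,0,0.001,0,0,0,0,0,0,0,0,0,0]') | grep -E "pos|force"
```

```text
tool_pos: [0.556, -0.2266, 0.0864]
contact_force: [-2.1, 0.0, 6.3]
tool_pos: [0.556, -0.2266, 0.0844]
contact_force: [-2.6, 1.1, 5.5]
tool_pos: [0.556, -0.2266, 0.0824]
contact_force: [-2.2, 0.8, 6.4]
```

```bash
(python3 -m jog '[0,-0.0004,-0.0002,0.001,0,0,0,0,0,0,0.001,0,0,0,0,0,0,0,0,0,0]'; python3 -m jog '[0,0,0,0.001,0,0,0,0,0,0,0.001,0,0,0,0,0,0,0.001,0,0,0,0,0,0,0,0,0,0]';python3 -m jog '[0,0,0,0.001,0,0,0,0,0,0,0.001,0,0,0,0,0,0,0.001,0,0,0,0,0,0,0,0,0,0]') | grep -E "pos|force"
```

```text
tool_pos: [0.5559, -0.2265, 0.0806]
contact_force: [-0.7, 0.8, 6.0]
tool_pos: [0.5559, -0.2265, 0.0776]
contact_force: [-1.0, 1.1, 6.1]
tool_pos: [0.5559, -0.2265, 0.0746]
contact_force: [-2.0, 0.1, 5.6]
```

```bash
(python3 -m jog '[0,-0.0003,0,0.001,0,0,0,0,0,0,0.001,0,0,0,0,0,0,0.001,0,0,0,0,0,0,0,0,0,0]'; python3 -m jog '[0,0,0,0.0005,0,0,0,0,0,0,0.0005,0,0,0,0,0,0,0,0,0,0]';python3 -m jog '[0,0,0,0.0005,0,0,0,0,0,0,0,0,0,0]') | grep -E "pos|force"
```

```text
tool_pos: [0.5558, -0.2266, 0.0717]
contact_force: [-1.0, 1.0, 6.4]
tool_pos: [0.5559, -0.2265, 0.0707]
contact_force: [-0.7, 0.2, 6.4]
tool_pos: [0.5559, -0.2265, 0.0702]
contact_force: [-1.0, -0.6, 5.8]
```

```bash
for i in 1; do python3 -m jog '[0,0,0,0.0005,0,0,0,0,0,0,0,0,0,0]';python3 -m jog '[0,0,0,0.0004,0,0,0,0,0,0,0,0,0,0]';python3 -m jog '[0,0,0,0.0003,0,0,0,0,0,0,0,0,0,0]'; done | grep -E "pos|force"
```

```text
tool_pos: [0.5559, -0.2265, 0.0697]
contact_force: [-1.7, -0.5, 6.2]
tool_pos: [0.5559, -0.2266, 0.0693]
contact_force: [-0.3, 0.1, 6.1]
tool_pos: [0.5559, -0.2266, 0.0692]
contact_force: [-1.6, 0.4, 6.5]
```

```bash
for i in 1; do python3 -m jog '[0,0,0,0.0003,0,0,0,0,0,0,0,0,0,0]';python3 -m jog '[0,0,0,0.0003,0,0,0,0,0,0,0,0,0,0]';python3 -m jog '[0,0,0,0.0003,0,0,0,0,0,0,0,0,0,0]'; done | grep -E "pos|force"
```

```text
tool_pos: [0.5559, -0.2266, 0.0692]
contact_force: [-2.5, 2.1, 8.1]
tool_pos: [0.556, -0.2266, 0.0692]
contact_force: [-1.9, 1.1, 9.0]
tool_pos: [0.556, -0.2266, 0.0692]
contact_force: [-3.4, 1.2, 11.9]
```

It's seated: z holds at 0.0692, against an expected 0.0693, while the force climbs. Now I release and back straight up.

```bash
python3 -m jog '[0.7,0,0,-0.0008,0,0,0,0.7,0,0,0,0,0,0,0.7,0,0,0,0,0,0,0.7,0,0,0,0,0,0,0.7,0,0,0,0,0,0]'; python3 -m jog '[0.7,0,0,-0.01,0,0,0,0.7,0,0,-0.02,0,0,0,0.7,0,0,-0.03,0,0,0,0.7,0,0,-0.03,0,0,0,0.7,-0.03,0,-0.03,0,0,0,0.7,0,0,0,0,0,0,0.7,0,0,0,0,0,0]';python3 - <<'E'
from h import *
d=cam("wrist");o=ctrl.get_obs();print(o["tool_pos"],o["opening"],o["contact_force"])
for z in(.05,.056,.106):print(z,proj(d,[.5558,-.2266,z]))
cv2.imwrite("pics/w6.png",d["image"])
s=cam("side");im=s["image"];cv2.imwrite("pics/s6.png",cv2.resize(im[130:230,240:350],(660,600),interpolation=cv2.INTER_CUBIC))
for z in(.05,.106):print(z,(proj(s,[.5558,-.2266,z])-[240,130])*6)
E
```

```text
t: 19.25
tool_pos: [0.5546, -0.2259, 0.0671]
tool_rot: [-3.141, -0.0, 0.0]
contact_force: [0.2, 0.1, 0.5]
opening: 0.0598
t: 20.12
tool_pos: [0.525, -0.226, 0.1881]
tool_rot: [3.141, -0.0, 0.002]
contact_force: [0.4, -0.1, -0.2]
opening: 0.0599
[ 0.52470573 -0.22576419  0.18706583] 0.05980196603281512 [-0.27626389  0.0493288  -0.56261323]
0.05 [286.0427942  162.78957359]
0.056 [286.05318652 164.09023513]
0.106 [286.15992679 177.44942576]
0.05 [299.84940686 208.84603253]
0.106 [301.71157735 116.86038914]
```

View pics/w6.png

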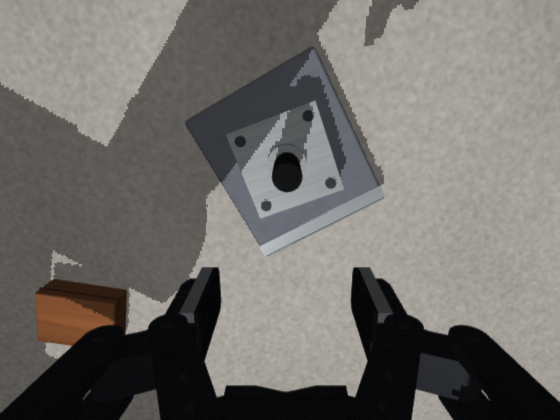

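View pics/s6.png

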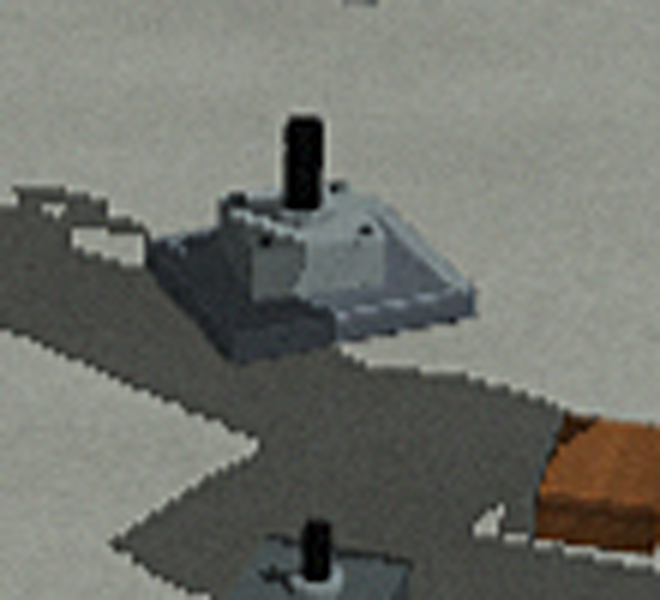

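The post stands upright in the plate. In the side crop its top is at (303,118) against a predicted (302,117) for fully seated, and in the wrist view it sits at (287,172) on its expected axis. The gripper is clear and the spare is still in the rack.

```bash
python3 -c "
from station import ctrl;print(ctrl.finish_job())"
```

```text
the job is handed in; nothing more can be done
None
```

The collared lamp post is in the adapter plate's bore, pressed down to its collar and released. I handed the job in at about 20 s on the robot's clock; no verdict was reported.

**Fit:** The pin went into the bore at the camera estimate, so I did not have to search for it. It met the friction disc at the expected depth, at about 8 N. It stopped with the TCP at z 0.0692 m (expected 0.0693), where the upward force climbed to about 12 N. Side forces while pressing stayed under about 4 N.

**Last checks:** In the final pictures the post stands upright. In the side view its top is within about a pixel of the predicted seated height. The gripper is open and clear, and the contact force reads about zero. The spare post is still in its rack hole and the slide box looks undisturbed. I did not look at the beaker and jar again at the end, but no move came near them.

**Not measured:** I could not read the seat joint directly. Its travel is inferred from the depth, the force and the pictures. No check failed or disagreed.

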